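Stow the cube-making tools in the fitted tray

TASK

Put the mortar tools away in the grey fitted tray, each lying flat in the compartment made to its length: the spatula in the longest, the wooden tamper bar in the middle-sized one, the marker pen in the shortest. The marker was put back wrongly, in the tamper's compartment: the spatula's wooden handle and the marker's black cap must both be at the end of the tray where the three compartments end in line. Leave the jar, the pot and the mortar cubes where they stand.

Things in the scene. Friction and masses are not known exactly. Their poses are not given: they have to be found in the camera images.
- tool_tray: grey moulded tray fixed on the worktop, 150 (x) by 225 (y) by 12 mm high, origin at the centre of its underside; floors at z = 4 mm, lands at 12 mm. Three parallel compartments run along its y and end in line at y = +106.5 mm. A finger trough as deep as they are crosses all three, open at the sides, y = -6 to +76 mm: there the fingers can reach the floor beside a tool.
- spatula_slot (a point): centre of the spatula compartment's floor, at x -50, y 0, z 4 mm of the tray; 26 mm wide, 213 mm long along the tray's y; axes as the tray's
- tamper_slot (a point): centre of the tamper compartment's floor, at x 0, y +27.5, z 4 mm of the tray; 32 mm wide, 158 mm long along the tray's y; axes as the tray's
- marker_slot (a point): centre of the marker compartment's floor, at x +50, y +35.5, z 4 mm of the tray; 25 mm wide, 142 mm long along the tray's y; axes as the tray's. The fixed press's blue foot and its lever, up to about 0.3 m high, stand close beyond the +y end of the tray: keep hand and carried tools clear of them
- tamper: loose hard-wood tamper bar, 25 mm wide (its x), 150 mm long (its y), 13 mm high, 0.3 kg, same both ways round; origin at the centre of its underside. Lies flat on the worktop.
- spatula: loose stainless spatula lying flat on the worktop, 205 mm long along its y; origin at the middle of its length, underside. Wooden handle 16 mm wide and 13 mm high from y = +13 to +103 mm; flat blade 18 mm wide and 2 mm thick from y = +13 to -103 mm. It is picked by the handle.
- marker: loose white felt marker with a black cap, 17 mm thick, 134 mm long along its y, lying; origin at its middle, underside; its cap is at the -y end. At the start it lies in the tamper's compartment of the tray, cap at the wrong end.
- gold_jar: loose squat jar with a brass-coloured lid, 60 mm across, 69 mm high, origin at the centre of its underside; a bystander, must stay where it is
- cube_a: loose rough mortar test cube, about 51 mm a side and 51 mm high, origin at the centre of its underside; a bystander, must stay where it is
- cube_b: loose rough mortar test cube, about 51 mm a side and 51 mm high, origin at the centre of its underside; a bystander, must stay where it is
- sample_pot: loose pot with a red lid, 66 mm across, 116 mm high, origin at the centre of its underside; a bystander, must stay where it is
- spatula_butt (a point): the butt end of the spatula's wooden handle, 100 mm from its origin along its +y, 6 mm above its underside
- marker_cap (a point): the end of the marker's black cap, 65 mm from its origin along its -y, 8 mm above its underside

How it is judged:
At the end, for the whole second after the job is handed in: Each tool rests in its own compartment, within 5 mm of the centre line, 7 mm of the centre along the tray, 2 to 7 mm above the tray underside, parallel and flat to 0.08 rad; spatula handle and marker cap towards the +y end of the tray (x of spatula in the frame of tool_tray between -0.055 and -0.045 m and y of spatula in the frame of tool_tray between -0.007 and 0.007 m and z of spatula in the frame of tool_tray between 0.002 and 0.007 m and angle between the y axis of each of spatula, tamper, marker and the y axis of tool_tray, either way round below 0.08 rad and angle between the z axis of each of spatula, tamper, marker and the z axis of tool_tray, either way round below 0.08 rad and linear speed of each of spatula, tamper, marker below 0.02 m/s and angular speed of each of spatula, tamper, marker below 0.2 rad/s and x of tamper in the frame of tool_tray between -0.005 and 0.005 m and y of tamper in the frame of tool_tray between 0.0205 and 0.0345 m and z of tamper in the frame of tool_tray between 0.002 and 0.007 m and x of marker in the frame of tool_tray between 0.045 and 0.055 m and y of marker in the frame of tool_tray between 0.0285 and 0.0425 m and z of marker in the frame of tool_tray between 0.002 and 0.007 m and y of each of spatula_butt, marker_cap in the frame of tool_tray above 0.09 m); the robot touches nothing.
It fails at once if the jar is moved more than 20 mm from where it stood or tipped over (distance of gold_jar from where it was at the start of the episode above 0.02 m or angle between gold_jar's own z axis and vertical above 0.3 rad).
It fails at once if the first mortar cube is moved more than 20 mm from where it stood or tipped over (distance of cube_a from where it was at the start of the episode above 0.02 m or angle between cube_a's own z axis and vertical above 0.3 rad).
It fails at once if the second mortar cube is moved more than 20 mm from where it stood or tipped over (distance of cube_b from where it was at the start of the episode above 0.02 m or angle between cube_b's own z axis and vertical above 0.3 rad).
It fails at once if the sample pot is moved more than 20 mm from where it stood or tipped over (distance of sample_pot from where it was at the start of the episode above 0.02 m or angle between sample_pot's own z axis and vertical above 0.3 rad).
It also fails if it takes over 67 s, if anything falls off the work surface, if the arm or the gripper's body presses on something with over 40 N, if the wrist force passes 120 N, or if a joint passes its speed limit or range.

ROBOT

A 6-joint arm with a two-finger parallel gripper is mounted at the origin on a cart in front of the work surface, level with it; the furniture and walls round the work are solid. World frame = base frame: x ahead of the robot, y to its left, z up, the work surface at z = 0. Lengths are in m, angles in rad, forces in N, time in s.
With the tool pointing down it reaches from about 0.225 to 0.875 m from the base axis. Payload 3.4 kg.
Tool frame: the origin (TCP) lies at the very end of the fingers, on their centre line; the grasp point (between the pads) lies 19 mm behind it; z points along the fingers, y is the line along which they close (so a half turn about z gives the same grasp; the last joint's range is limited). The gripper opens to 85 mm and grips with 20 to 120 N. Pads are 22 mm wide; open, the fingers measure 114 mm over their backs; the gripper's body (76 mm by 85 mm) begins 54 mm behind the grasp point. The pads swing forward as they close: fully open they stand 13 mm farther back than shut.
Start: joints at [1.032, 0.276, 1.505, -0, 1.361, -0.121], TCP at [0.233, 0.526, 0.204] pointing down, gripper open.
Joint ranges: [-2.89, 2.89], [-0.75, 2.08], [0.22, 2.7], [-1.18, 4.32], [0.11, 2.71], [-2.7, 2.7]. Speed limits (rad/s): [2.57, 2.57, 3.14, 3.14, 3.14, 3.14].

INTERFACE

Orientations are given as a unit quaternion [w, x, y, z].
In Python, from rig import readout, vision, manip gives the robot as it stands.
- The arm moves only by the shell command python3 -m handwheel 'ROWS' [FORCE]. ROWS is JSON, a list of rows, each a list of 3 entries, a list of its own where there are three numbers: the shift along the tool's x, y, z in mm, then the turn, a rotation vector about the tool's x, y, z in units of 6 degrees (1.0 is 6 degrees), then the closure, from -1 (fully open) to 1 (shut), so that 0 is half open. A call has 1 to 20 rows; each row shifts and turns the commanded pose from where the row before left it, along the tool's axes as they then stand; what a row does not reach is not made up. A row lasts 1/8 s, in which the tool goes at most 62.5 mm and 10.7 degrees, less where a joint would pass 70% of its speed; a pose out of reach is approached as far as the arm can. A call is refused whole if a number of a shift passes 62.5 or a number of a turn 1, either way. A call with a gripper value outside its range is refused whole. The fingers move at their own pace and stop on an object; FORCE is the grip in N (left out, the last holds). Time passes only in rows, so rows that do not move let the fingers close. It gives the time, the measured TCP pose, the force, the opening and the grip force at its end, in the units of the state.
- readout.get_state(): the state, without advancing time (a new reading comes with each control period).
- vision.get_image(name): name is "scene" or "top"; returns the picture (420x560x3 uint8, blue, green, red); there is no depth.
- vision.camera_params(name): a dict with "intrinsics" (3x3 intrinsics, pixels), "rvec" (rotation vector, rad) and "tvec" (3), from world to camera coordinates, as OpenCV has them. Camera axes: x right, y down, z forward; pixel columns grow to the right and rows downward; lengths in m; the calibration is good to about 2 mm. A picture is of the moment at which its call begins. camera_params takes no time and is no camera call.
- manip.sign_off(): hands the job in; it is judged then, once.
The state is a dict: "clock": time; "qpos": joint angles; "qd": joint speeds; "effort": joint torques, N m; "position": TCP position; "ee_rot": TCP orientation; "contact_force": force on the tool from outside, world axes, zero at the start; "moment": the same for the moment, N m; "width": finger opening in m; "gripper_force": force on a finger pad.
Only numpy, scipy, OpenCV 4.12 (cv2) and the standard library are available. Lean on these libraries where they do the work, as an engineer would, in place of code of your own. Each camera call takes 0.05 s, during which the arm holds its last target. There are 200 camera calls.

## Working session

There is one attempt and no reset: what is moved stays moved. The work goes in short steps, Python scripts to look and compute and a shell command to move; the robot and the scene stay as the last step left them, time stands still between calls to the robot, and variables do not carry over. Pictures are saved under pics/ and viewed, at most 10 in all, crops included, and the job is handed in when it is done.

```bash
mkdir -p pics; ls
cat > h.py <<'E'
import numpy as np, cv2
from rig import readout, vision, manip
def px2w(name,pts,z):
    c=vision.camera_params(name);K=np.array(c["intrinsics"]);R=cv2.Rodrigues(np.array(c["rvec"],float))[0];t=np.array(c["tvec"],float).ravel()
    o=-R.T@t;out=[]
    for (u,v) in pts:
        d=R.T@np.linalg.solve(K,[u,v,1.]);out.append(o+d*(z-o[2])/d[2])
    return np.array(out)
def w2px(name,P):
    c=vision.camera_params(name)
    return cv2.projectPoints(np.array(P,float).reshape(-1,3),np.array(c["rvec"],float),np.array(c["tvec"],float),np.array(c["intrinsics"],float),None)[0].reshape(-1,2)
E
python3 - <<'E'
from h import *
for n in("top","scene"):
    im=vision.get_image(n);cv2.imwrite(f"pics/{n}0.png",im)
    c=vision.camera_params(n);R=cv2.Rodrigues(np.array(c["rvec"],float))[0];print(n,-R.T@np.array(c["tvec"]).ravel(),c["intrinsics"])
cv2.imwrite("pics/top0b.png",cv2.resize(cv2.imread("pics/top0.png"),(800,600),interpolation=cv2.INTER_CUBIC))
s=readout.get_state();print(s)
E
```

```text
pics
top [ 0.35102448 -0.23546032  0.97007572] [[426.36062824   0.         282.70369087]
 [  0.         426.36062824 208.81933032]
 [  0.           0.           1.        ]]
scene [-0.16694858 -0.57832696  0.65703491] [[417.49038735   0.         284.02222282]
 [  0.         417.49038735 204.87045201]
 [  0.           0.           1.        ]]
{'clock': 0.1, 'qpos': array([ 1.03199204e+00,  2.76565218e-01,  1.50601179e+00,  1.98857553e-06,
        1.36069174e+00, -1.20998349e-01]), 'qd': array([-0.00041057, -0.00131426, -0.00315822, -0.00180206, -0.00036849,
       -0.00034013]), 'effort': array([ 1.30689641e-03, -4.17698336e+01, -2.46406406e+01, -2.62722569e-04,
        5.80759413e-03,  2.72780932e-05]), 'position': array([0.23304839, 0.52509499, 0.20320506]), 'ee_rot': array([-2.72405492e-04,  2.07386976e-01,  9.78258626e-01, -7.92541605e-04]), 'contact_force': array([ 0.28472078, -0.21675677, -0.14652412]), 'moment': array([-0.02240719, -0.00558757, -0.0152678 ]), 'gripper_force': 0.0, 'width': 0.08534181591996097}
```

View pics/top0b.png

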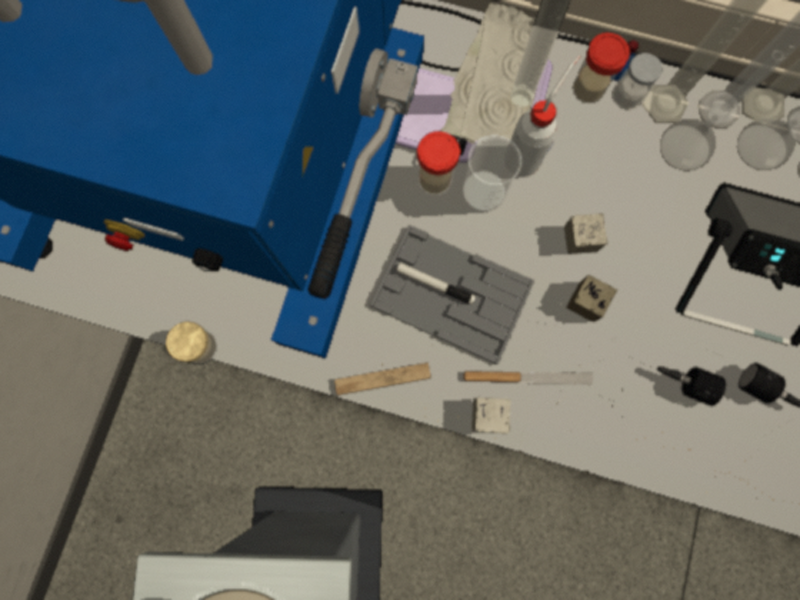

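View pics/scene0.png

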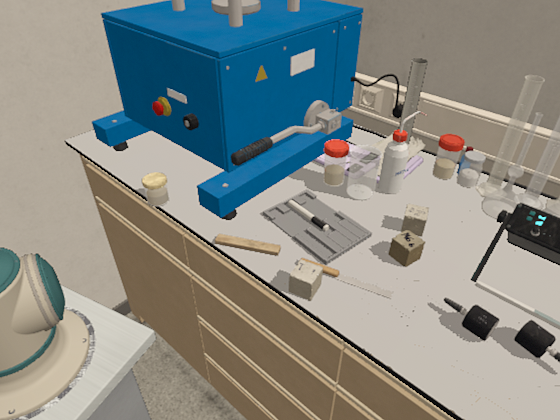

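The top view shows the tray at about (450,293) in the 800-px view, with the marker's cap pointing right. The tamper is at (383,379). The spatula runs (465–592,377), with its handle to the left. A cube sits at (490,415), just below the spatula. Next I'll take an enlarged crop for exact pixels.

Run:
```python
from h import *
im=cv2.imread("pics/top0.png");c=im[150:310,225:425]
c=cv2.resize(c,(800,640),interpolation=cv2.INTER_CUBIC)[:600];cv2.imwrite("pics/crop0.png",c)
```

```text
(no output)
```

View pics/crop0.png

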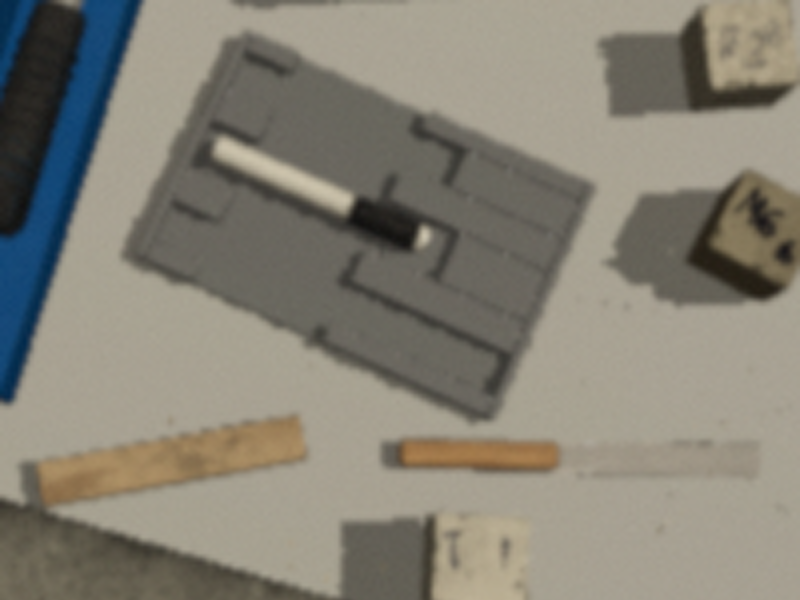

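```bash
cat >> h.py <<'E'
def crop(p,x0=225,y0=150,s=4): return [((u+.5)/s-.5+x0,(v+.5)/s-.5+y0) for u,v in p]
E
python3 - <<'E'
from h import *
def f(p,z): return px2w("top",crop(p),z)*1000
t=f([(245,33),(594,186),(490,415),(128,257)],.012); print("tray",t.round(1),"sides",[np.linalg.norm(t[i]-t[i-1]).round(1) for i in range(4)])
m=np.array([[75,112.5],[75,-112.5],[-75,-112.5],[-75,112.5]])
c=t.mean(0)[:2];H=((t[:,:2]-c).T@m);a=np.arctan2(H[1,0]-H[0,1],H[0,0]+H[1,1])
print("tray c",c,"yaw",np.degrees(a));R=np.array([[np.cos(a),-np.sin(a)],[np.sin(a),np.cos(a)]]);print((c+m@R.T).round(1))
for n,x,y in(("sp",-50,0),("ta",0,27.5),("ma",50,35.5)):print(n,c+R@[x,y])
w=f([(37,462),(298,416),(306,455),(46,505)],.013);print("tamper",w.round(1),w.mean(0)); e=(w[0]+w[3]-w[1]-w[2]);print(np.linalg.norm(e)/2,np.degrees(np.arctan2(-e[0],e[1])))
s=f([(400,453.5),(558,456)],.010);b=f([(759,460)],.002);print("spat",s,b,np.linalg.norm(s[0]-b[0]));e=s[0]-b[0];print("yaw",np.degrees(np.arctan2(-e[0],e[1])))
k=f([(212,150),(432,238)],.0125);print("mark",k,k.mean(0),np.linalg.norm(k[0]-k[1]));e=k[0]-k[1];print(np.degrees(np.arctan2(-e[0],e[1])))
cb=f([(432,515),(528,520),(528,590)],.051);print("cube",cb)
E
```

```text
tray [[ 673.5 -234.    12. ]
 [ 586.1 -437.7   12. ]
 [ 452.3 -377.    12. ]
 [ 537.5 -170.3   12. ]] sides [np.float64(150.2), np.float64(221.6), np.float64(146.9), np.float64(223.5)]
tray c [ 562.33647458 -304.71794896] yaw -23.401991445711996
[[ 675.8 -231.3]
 [ 586.5 -437.8]
 [ 448.8 -378.2]
 [ 538.2 -171.7]]
sp [ 516.44943351 -284.85895951]
ta [ 573.25891878 -279.48007637]
ma [ 622.32339816 -291.99713926]
tamper [[ 419.5 -124.    13. ]
 [ 448.9 -269.2   13. ]
 [ 427.2 -274.    13. ]
 [ 395.9 -130.2   13. ]] [ 422.87499216 -199.35445163   13.        ]
147.61460681880897 11.868501929845028
spat [[ 429.65880611 -326.75603929   10.        ]
 [ 430.54052305 -415.205504     10.        ]] [[ 431.87263134 -530.05226401    2.        ]] 203.465613821885
yaw 0.6239064630640312
mark [[ 601.77744212 -216.57484755   12.5       ]
 [ 552.92482822 -344.16039388   12.5       ]] [ 577.35113517 -280.36762072   12.5       ] 136.6186279968665
-20.951885439782313
cube [[ 394.15218388 -340.07132782   51.        ]
 [ 392.83805285 -391.12880576   51.        ]
 [ 356.34975954 -390.77792502   51.        ]]
```

Run:
```python
from h import *
def tri(a,b):
    P=[]
    for n in("top","scene"):
        c=vision.camera_params(n);P.append(np.array(c["intrinsics"])@np.c_[cv2.Rodrigues(np.array(c["rvec"],float))[0],np.array(c["tvec"],float).ravel()])
    X=cv2.triangulatePoints(P[0],P[1],np.array(a,float).reshape(2,1),np.array(b,float).reshape(2,1));return (X[:3]/X[3]).ravel().round(3)
print("lever tip",tri((222,204),(236,156)))
print("foot corner",tri((228,248),(207,203)),"foot",px2w("top",[(191,238),(228,248)],.04))
print("press bottom corner",tri((212,200),(220,168)))
print("press front base",px2w("top",[(35,155),(100,172),(212,201)],.1))
print("edge",px2w("top",[(0,207),(100,237),(410,330),(560,375)],0))
def mv(dx,dy,phi): # world shift->tool xy, phi=azimuth of tool y (deg)
    a=np.radians(phi);y=np.array([np.cos(a),np.sin(a)]);x=np.array([-y[1],y[0]])
    return x@[dx,dy],y@[dx,dy]
print("start->(300,-100)", mv(300-233,-100-525,66.06))
print(mv(431-300,-405+100,0.6), mv(431-300,-405+100,66.06))
```

```text
lever tip [ 0.528 -0.113  0.156]
foot corner [ 0.441 -0.106  0.078] foot [[ 0.47432843 -0.03008819  0.04      ]
 [ 0.45441536 -0.11251451  0.04      ]]
press bottom corner [ 0.539 -0.074  0.107]
press front base [[ 0.63657952  0.30321329  0.1       ]
 [ 0.60235922  0.15970359  0.1       ]
 [ 0.54537895 -0.08184455  0.1       ]]
edge [[ 5.40773428e-01  4.28250786e-01  0.00000000e+00]
 [ 4.76578463e-01  1.87555208e-01  0.00000000e+00]
 [ 2.89001572e-01 -5.15754283e-01  1.11022302e-16]
 [ 2.03965757e-01 -8.34591510e-01  0.00000000e+00]]
start->(300,-100) (np.float64(-314.8483981897371), np.float64(-544.0445626576528))
(np.float64(-306.3550803757094), np.float64(127.79892303142712)) (np.float64(-243.49301271409303), np.float64(-225.60397327931648))
```

```bash
cat >> h.py <<'E'
def phi_now(s=None):
    s=s or readout.get_state();w,x,y,z=s["ee_rot"];return np.degrees(np.arctan2(1-2*(x*x+z*z),2*(x*y-w*z)))
def go(x,y,z,phi,N,p0=None,ph0=None):
    """constant row for N rows to world mm target, closing-line azimuth phi"""
    s=readout.get_state();p=np.array(s["position"])*1000 if p0 is None else np.array(p0,float);a=phi_now(s) if ph0 is None else ph0
    d=(phi-a);M=np.zeros((2,2))
    for k in range(N):
        t=np.radians(a+d*k/N);M+=np.array([[-np.sin(t),np.cos(t)],[np.cos(t),np.sin(t)]]).T
    v=np.linalg.solve(M,[x-p[0],y-p[1]])
    print(N,"rows shift",v.round(2),round((p[2]-z)/N,2),"turn z",round(-d/6/N,3),"| at",p.round(1),"phi",round(a,1),"clk",s["clock"])
E
python3 -m handwheel '[[[-26.2,-45.3,0],[0,0,0],0.2],[[-26.2,-45.3,0],[0,0,0],0.2],[[-26.2,-45.3,0],[0,0,0],0.2],[[-26.2,-45.3,0],[0,0,0],0.2],[[-26.2,-45.3,0],[0,0,0],0.2],[[-26.2,-45.3,0],[0,0,0],0.2],[[-26.2,-45.3,0],[0,0,0],0.2],[[-26.2,-45.3,0],[0,0,0],0.2],[[-26.2,-45.3,0],[0,0,0],0.2],[[-26.2,-45.3,0],[0,0,0],0.2],[[-26.2,-45.3,0],[0,0,0],0.2],[[-26.2,-45.3,0],[0,0,0],0.2]]' 40
python3 - <<'E'
from h import *
go(431,-405,110,0.6,11);go(431,-405,110,0.6,12);print(readout.get_state()["width"])
E
```

```text
clock: 1.6
position: [0.2998, -0.1005, 0.204]
ee_rot: [0.0, 0.208, 0.978, 0.0]
contact_force: [1.2, 0.0, 0.5]
width: 0.0337
gripper_force: 0.0
11 rows shift [-31.02  -7.15] 8.54 turn z 0.991 | at [ 299.8 -100.5  204. ] phi 66.0 clk 1.6
12 rows shift [-28.47  -6.43] 7.83 turn z 0.909 | at [ 299.8 -100.5  204. ] phi 66.0 clk 1.6
0.03366579906073358
```

```bash
python3 -m handwheel '[[[-31,-7.1,8.5],[0,0,0.991],0.2],[[-31,-7.1,8.5],[0,0,0.991],0.2],[[-31,-7.1,8.5],[0,0,0.991],0.2],[[-31,-7.1,8.5],[0,0,0.991],0.2],[[-31,-7.1,8.5],[0,0,0.991],0.2],[[-31,-7.1,8.5],[0,0,0.991],0.2],[[-31,-7.1,8.5],[0,0,0.991],0.2],[[-31,-7.1,8.5],[0,0,0.991],0.2],[[-31,-7.1,8.5],[0,0,0.991],0.2],[[-31,-7.1,8.5],[0,0,0.991],0.2],[[-31,-7.1,8.5],[0,0,0.991],0.2],[[0,0,0],[0,0,0],0.2]]'
python3 - <<'E'
from h import *
go(431,-405,5,0.6,4)
im=vision.get_image("scene");print(w2px("scene",[.431,-.405,.0]))
cv2.imwrite("pics/s1.png",cv2.resize(im[170:350,220:460],(800,600),interpolation=cv2.INTER_CUBIC))
E
```

```text
clock: 3.1
position: [0.4311, -0.4043, 0.1091]
ee_rot: [-0.001, 0.704, 0.71, -0.0]
contact_force: [-0.4, -0.2, 0.1]
width: 0.0341
gripper_force: 0.0
4 rows shift [-0.17 -0.04] 26.02 turn z -0.003 | at [ 431.1 -404.3  109.1] phi 0.5 clk 3.1
[[332.33165108 273.8101896 ]]
```

View pics/s1.png

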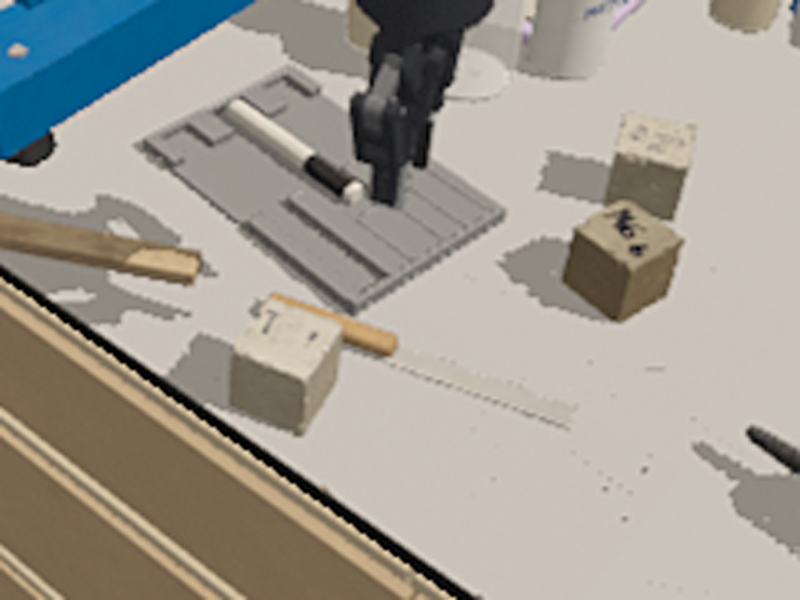

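The grasp target projects to (374,346) in this crop. That is the blade end of the handle, clear of the cube, so I can descend and grip.

```bash
python3 -m handwheel '[[[0,0,30],[0,0,0],0.2],[[0,0,30],[0,0,0],0.2],[[0,0,25],[0,0,0],0.2],[[0,0,15],[0,0,0],0.2],[[0,0,4],[0,0,0],0.2],[[0,0,0],[0,0,0],0.2],[[0,0,0],[0,0,0],1],[[0,0,0],[0,0,0],1],[[0,0,0],[0,0,0],1],[[0,0,0],[0,0,0],1],[[0,0,0],[0,0,0],1]]' 60
python3 - <<'E'
from h import *
go(431,-405,60,0.6,3)
E
```

```text
clock: 4.53
position: [0.4319, -0.4028, 0.0065]
ee_rot: [0.0, 0.703, 0.711, 0.0]
contact_force: [0.6, 0.1, -0.0]
width: -0.0
gripper_force: 0.0
3 rows shift [-0.72 -0.29] -17.84 turn z 0.003 | at [ 431.9 -402.8    6.5] phi 0.7 clk 4.525
```

Run:
```python
from h import *
a=vision.get_image("scene")[215:335,265:425];b=vision.get_image("top")[215:295,310:416]
a=cv2.resize(a,(800,600),interpolation=cv2.INTER_CUBIC)[:,:400+60]
b=cv2.resize(b,(530,400),interpolation=cv2.INTER_CUBIC)
o=np.zeros((600,800,3),np.uint8);a=cv2.resize(a,(400,522));o[:522,:400]=a;o[:302,400:]=cv2.resize(b,(400,302))
cv2.imwrite("pics/s2.png",o)
```

```text
(no output)
```

View pics/s2.png

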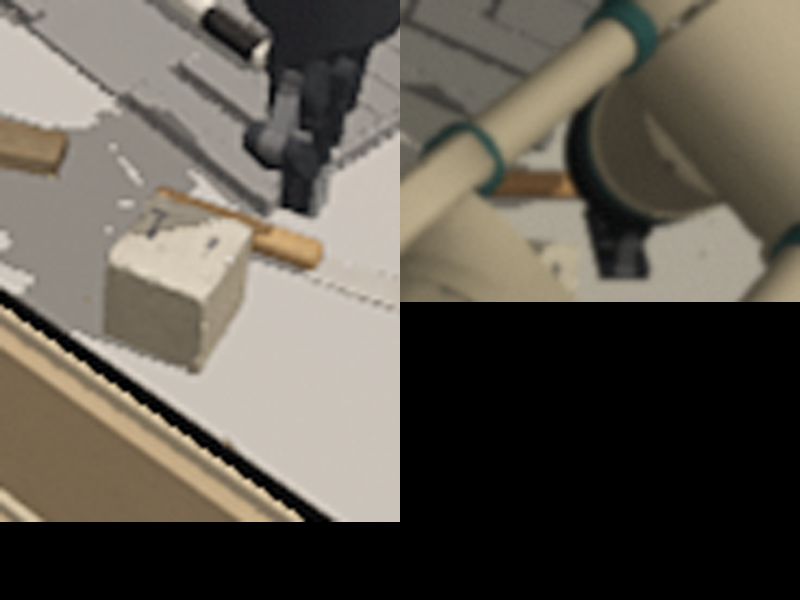

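Run:
```python
from h import *
for z in(.0,.0065,.03,.05):print(z,w2px("top",[.4319,-.4028,z]),w2px("scene",[.4319,-.4028,z]))
print(w2px("top",[.351,-.2354,0]),readout.get_state()["position"],readout.get_state()["qpos"])
print(w2px("scene",[[.432,-.415,.006],[.43,-.3268,.006],[.432,-.53,0]]))
```

```text
0.0 [[357.80961516 263.22613681]] [[331.51934083 273.18007656]]
0.0065 [[358.30612389 262.9969229 ]] [[331.77494961 271.06020067]]
0.03 [[360.15752876 262.14221939]] [[332.71855073 263.23450183]]
0.05 [[361.80642599 261.38100381]] [[333.54650743 256.36789306]]
[[282.96763055 297.77492218]] [ 0.4318407  -0.40279886  0.0064375 ] [-8.68470753e-01  4.69595192e-01  1.74177431e+00  1.15282244e-04
  9.30312799e-01 -8.79956353e-01]
[[337.17498455 273.14473313]
 [298.85695562 260.02453363]
 [390.25773643 294.46872386]]
```

```bash
python3 -m handwheel '[[[0,0,0],[0,0,0],0.2],[[0,0,0],[0,0,0],0.2],[[0,0,0],[0,0,0],0.2],[[0,0,0],[0,0,0],0.2]]'
python3 - <<'E'
from h import *
im=vision.get_image("scene");cv2.imwrite("pics/full3.png",im)
cv2.imwrite("pics/s3.png",cv2.resize(im[210:300,280:400],(800,600),interpolation=cv2.INTER_CUBIC))
E
```

```text
clock: 5.12
position: [0.4319, -0.4028, 0.0065]
ee_rot: [0.0, 0.703, 0.711, 0.0]
contact_force: [-0.9, -0.3, -0.3]
width: 0.0341
gripper_force: 0.0
```

View pics/s3.png

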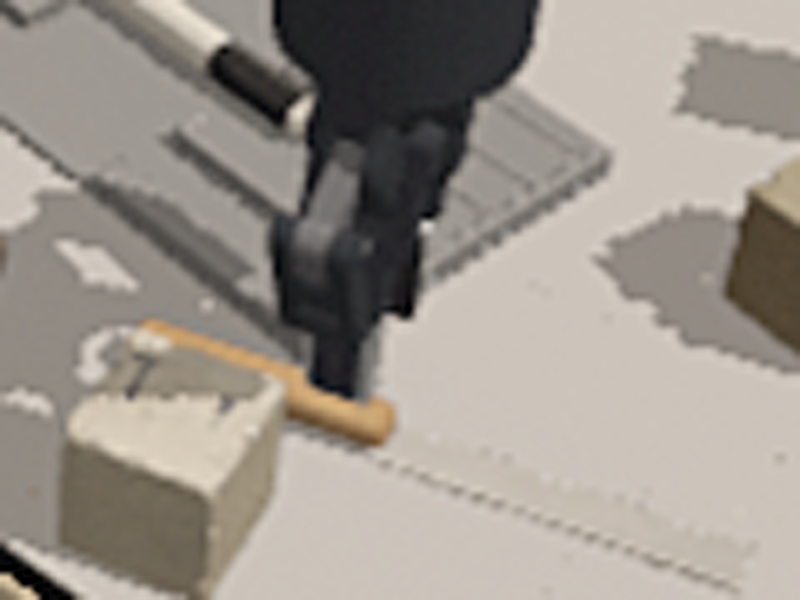

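The finger tips in this crop end at about (335,395), above the handle, with worktop showing below. That puts them about 25 mm higher than the reported TCP suggests, so I'll lower in steps and watch the force.

```bash
python3 -m handwheel '[[[0,0,4],[0,0,0],0.2],[[0,0,0],[0,0,0],0.2]]'; python3 -m handwheel '[[[0,0,4],[0,0,0],0.2],[[0,0,0],[0,0,0],0.2]]' ;python3 - <<'E'
from h import *
im=vision.get_image("scene")[210:300,280:400];t=vision.get_image("top")[215:305,310:430]
a=np.hstack([cv2.resize(i,(400,300),interpolation=cv2.INTER_CUBIC) for i in (im,t)])
cv2.imwrite("pics/s4.png",a)
s=readout.get_state();print(s["contact_force"],s["position"],s["qpos"])
E
```

```text
clock: 5.42
position: [0.4316, -0.4025, 0.002]
ee_rot: [-0.0, 0.703, 0.711, 0.0]
contact_force: [0.0, 0.7, -0.2]
width: 0.0343
gripper_force: 0.0
clock: 5.68
position: [0.4316, -0.4025, -0.002]
ee_rot: [-0.0, 0.703, 0.711, 0.0]
contact_force: [-0.1, -0.4, -1.1]
width: 0.0347
gripper_force: 0.0
[ 0.33436121 -0.47468748 -0.05816207] [ 0.43184185 -0.40275177 -0.00166389] [-8.68414749e-01  4.79269407e-01  1.74989744e+00  1.11855833e-04
  9.12673425e-01 -8.79922584e-01]
```

View pics/s4.png

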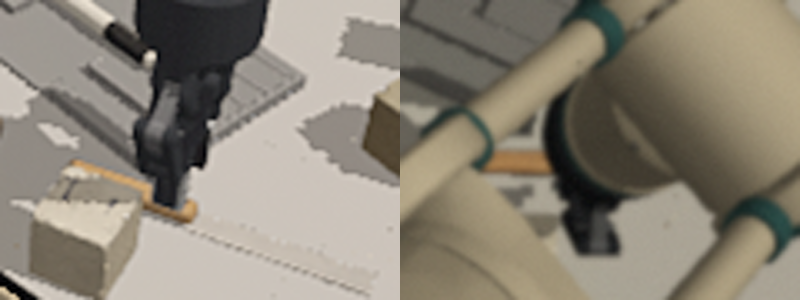

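```bash
python3 -m handwheel '[[[0,0,4],[0,0,0],0.2],[[0,0,2],[0,0,0],0.2],[[0,0,0],[0,0,0],0.2]]'; python3 -m handwheel '[[[0,0,3],[0,0,0],0.2],[[0,0,2],[0,0,0],0.2],[[0,0,0],[0,0,0],0.2]]' ;python3 - <<'E'
from h import *
print(w2px("scene",[[.408,-.403,z] for z in (0,.01,.02,.03,.04)]))
E
```

```text
clock: 6.15
position: [0.4317, -0.4026, -0.0078]
ee_rot: [-0.0, 0.703, 0.711, 0.0]
contact_force: [-0.5, 0.8, -0.5]
width: 0.0343
gripper_force: 0.0
clock: 6.52
position: [0.4317, -0.4027, -0.0128]
ee_rot: [-0.0, 0.703, 0.711, 0.0]
contact_force: [-0.6, 0.1, -1.1]
width: 0.034
gripper_force: 0.0
[[327.42769487 280.75504144]
 [327.80076618 277.47477644]
 [328.17914637 274.14783267]
 [328.56294956 270.77320664]
 [328.95229318 267.34986585]]
```

```bash
python3 -m handwheel '[[[0,0,3],[0,0,0],0.2],[[0,0,2],[0,0,0],0.2],[[0,0,0],[0,0,0],0.2]]'; python3 -m handwheel '[[[0,0,0],[0,0,0],1],[[0,0,0],[0,0,0],1],[[0,0,0],[0,0,0],1],[[0,0,0],[0,0,0],1]]' 60
```

```text
clock: 6.9
position: [0.4317, -0.4026, -0.0178]
ee_rot: [-0.0, 0.703, 0.711, 0.0]
contact_force: [0.5, 0.1, -0.7]
width: 0.0339
gripper_force: 0.0
clock: 7.4
position: [0.432, -0.4029, -0.0172]
ee_rot: [0.0, 0.703, 0.711, 0.0]
contact_force: [-0.6, -0.1, 2.8]
width: 0.0133
gripper_force: 58.7
```

```bash
python3 -m handwheel '[[[0,0,0],[0,0,0],0.3],[[0,0,0],[0,0,0],0.3],[[0,0,3],[0,0,0],0.3],[[0,0,0],[0,0,0],0.3]]'; python3 -m handwheel '[[[0,0,1],[0,0,0],0.3],[[0,0,0],[0,0,0],0.3]]';  python3 -m handwheel '[[[0,0,0],[0,0,0],1],[[0,0,0],[0,0,0],1],[[0,0,0],[0,0,0],1],[[0,0,0],[0,0,0],1]]' 60
```

```text
clock: 7.9
position: [0.4317, -0.4026, -0.0209]
ee_rot: [-0.0, 0.703, 0.711, 0.0]
contact_force: [-0.4, -0.4, -0.3]
width: 0.0303
gripper_force: 0.0
clock: 8.15
position: [0.4318, -0.4028, -0.0213]
ee_rot: [-0.0, 0.703, 0.711, 0.0]
contact_force: [-0.2, -0.1, 2.5]
width: 0.0298
gripper_force: 0.0
clock: 8.65
position: [0.4321, -0.4031, -0.0212]
ee_rot: [0.0, 0.703, 0.711, 0.0]
contact_force: [0.4, -0.0, 4.7]
width: 0.0138
gripper_force: 59.6
```

```bash
python3 -m handwheel '[[[0,0,-10],[0,0,0],1],[[0,0,-35],[0,0,0],1],[[0,0,-40],[0,0,0],1]]'
python3 - <<'E'
from h import *
go(526.6,-261.5,50,-23.4,6)
E
```

```text
clock: 9.02
position: [0.4313, -0.4021, 0.0636]
ee_rot: [-0.001, 0.703, 0.711, 0.0]
contact_force: [0.5, 0.8, -0.3]
width: 0.0138
gripper_force: 58.9
6 rows shift [25.89 11.95] 2.26 turn z 0.668 | at [ 431.3 -402.1   63.6] phi 0.7 clk 9.025
```

```bash
python3 -m handwheel '[[[25.9,12,2],[0,0,0.668],1],[[25.9,12,2],[0,0,0.668],1],[[25.9,12,2],[0,0,0.668],1],[[25.9,12,2],[0,0,0.668],1],[[25.9,12,2],[0,0,0.668],1],[[25.9,12,2],[0,0,0.668],1],[[0,0,25],[0,0,0],1],[[0,0,0],[0,0,0],1]]'
python3 - <<'E'
from h import *
go(526.6,-261.5,-16,-23.4,3)
im=vision.get_image("scene")
cv2.imwrite("pics/s5.png",cv2.resize(im[180:300,250:410],(800,600),interpolation=cv2.INTER_CUBIC))
E
```

```text
clock: 10.02
position: [0.526, -0.2607, 0.0249]
ee_rot: [-0.002, 0.836, 0.549, -0.001]
contact_force: [-0.1, -0.3, -0.9]
width: 0.0137
gripper_force: 59.0
3 rows shift [-0.15  0.29] 13.62 turn z 0.003 | at [ 526.  -260.7   24.9] phi -23.3 clk 10.025
```

View pics/s5.png

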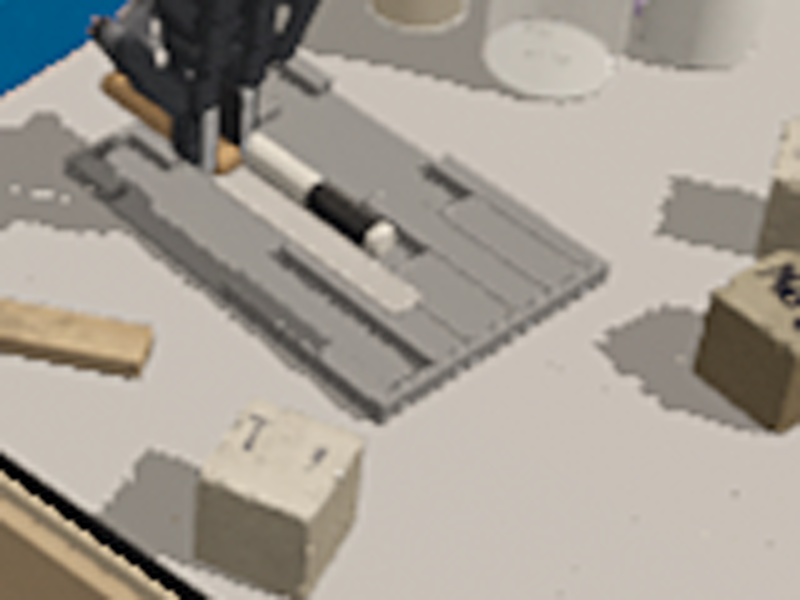

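Run:
```python
from h import *
c=np.array([562.3,-304.7]);a=np.radians(-23.4);R=np.array([[np.cos(a),-np.sin(a)],[np.sin(a),np.cos(a)]])
for z in(38,42,46,50):
    q=[list((c+R@[-50,y])/1000)+[(z+(9 if y>0 else 1))/1000] for y in(-102.5,102.5)];p=w2px("scene",q);print(z,((p-[250,180])*5).round())
```

```text
38 [[401. 318.]
 [105.  84.]]
42 [[401. 312.]
 [105.  78.]]
46 [[402. 305.]
 [104.  71.]]
50 [[403. 298.]
 [104.  64.]]
```

```bash
python3 -m handwheel '[[[0,0,20],[0,0,0],1],[[0,0,14],[0,0,0],1],[[0,0,5],[0,0,0],1],[[0,0,0],[0,0,0],1]]'; python3 -m handwheel '[[[0,0,2],[0,0,0],1],[[0,0,0],[0,0,0],1]]'
```

```text
clock: 10.58
position: [0.5274, -0.2623, -0.0125]
ee_rot: [-0.0, 0.836, 0.549, -0.0]
contact_force: [0.4, 0.9, -0.1]
width: 0.0135
gripper_force: 59.0
clock: 10.82
position: [0.5277, -0.2623, -0.0142]
ee_rot: [0.0, 0.836, 0.549, 0.0]
contact_force: [0.1, 0.3, -0.8]
width: 0.0136
gripper_force: 59.0
```

```bash
python3 -m handwheel '[[[0,0,2],[0,0,0],1],[[0,0,0],[0,0,0],1],[[0,0,0],[0,0,0],0.6],[[0,0,0],[0,0,0],0.3],[[0,0,0],[0,0,0],0.2],[[0,0,-10],[0,0,0],0.2],[[0,0,-35],[0,0,0],0.2],[[0,0,-35],[0,0,0],0.2]]'
python3 - <<'E'
from h import *
# marker grasp: marker axis measured centre
go(577,-280.5,60,-22,3)
im=vision.get_image("top")
cv2.imwrite("pics/s6.png",cv2.resize(im[140:260,230:390],(800,600),interpolation=cv2.INTER_CUBIC))
E
```

```text
clock: 11.82
position: [0.5275, -0.2622, 0.0648]
ee_rot: [-0.0, 0.836, 0.549, 0.0]
contact_force: [0.6, -0.0, -1.2]
width: 0.0343
gripper_force: 0.0
3 rows shift [ 0.8  17.59] 1.59 turn z -0.077 | at [ 527.5 -262.2   64.8] phi -23.4 clk 11.825
```

View pics/s6.png

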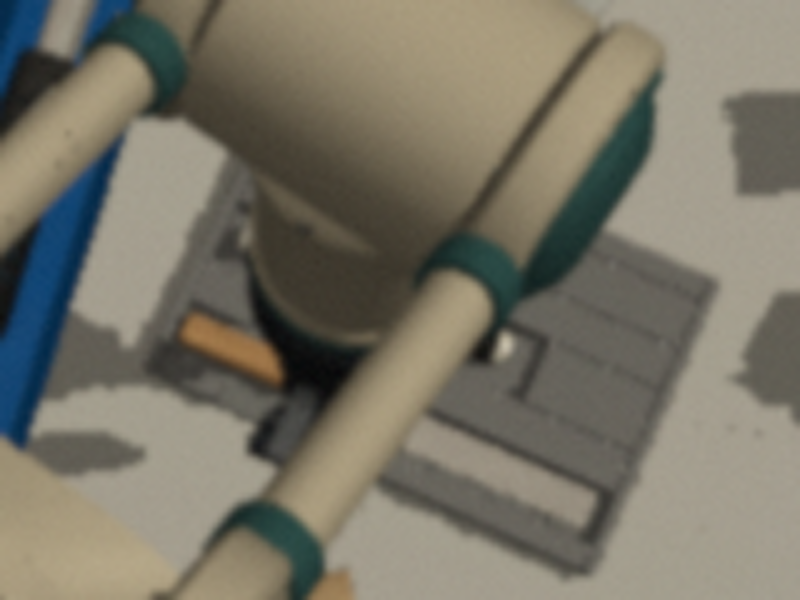

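Picture s6: the spatula lies in the long compartment, handle end at about (230,345) and blade to (600,510). Next is the marker.

```bash
python3 -m handwheel '[[[0.8,17.6,1],[0,0,-0.1],0.06],[[0.8,17.6,1],[0,0,-0.1],0.06],[[0.8,17.6,1],[0,0,-0.1],0.06],[[0,0,30],[0,0,0],0.06],[[0,0,28],[0,0,0],0.06],[[0,0,0],[0,0,0],0.06]]'
python3 - <<'E'
from h import *
go(577,-280.5,-14,-21.5,2)
E
```

```text
clock: 12.62
position: [0.5754, -0.2794, 0.0008]
ee_rot: [-0.002, 0.827, 0.562, -0.001]
contact_force: [-0.3, 1.0, 0.2]
width: 0.0402
gripper_force: 0.0
2 rows shift [-0.23  0.93] 7.38 turn z -0.008 | at [ 575.4 -279.4    0.8] phi -21.6 clk 12.625
```

```bash
python3 -m handwheel '[[[0,0.9,7.4],[0,0,0],0.06],[[0,0.5,5],[0,0,0],0.06],[[0,0,0],[0,0,0],0.06],[[0,0,0],[0,0,0],0.5],[[0,0,0],[0,0,0],1],[[0,0,0],[0,0,0],1],[[0,0,0],[0,0,0],1]]' 45
python3 - <<'E'
from h import *
go(440,-480,60,0,8,p0=[577,-280,60],ph0=-21.6)
E
```

```text
clock: 13.5
position: [0.5788, -0.2812, -0.0093]
ee_rot: [0.001, 0.827, 0.562, 0.0]
contact_force: [-0.2, 0.4, 4.7]
width: 0.0135
gripper_force: 44.3
8 rows shift [-28.21 -11.55] 0.0 turn z -0.45 | at [ 577. -280.   60.] phi -21.6 clk 13.5
```

```bash
python3 -m handwheel '[[[0,0,0],[0,0,0],0.2],[[0,0,0],[0,0,0],0.2],[[0,0,3],[0,0,0],0.2],[[0,0,0],[0,0,0],0.2]]'; python3 -m handwheel '[[[0,0,2],[0,0,0],0.2],[[0,0,0],[0,0,0],0.2]]'
```

```text
clock: 14.0
position: [0.578, -0.2807, -0.0135]
ee_rot: [-0.001, 0.827, 0.562, -0.0]
contact_force: [-0.5, -0.4, -0.3]
width: 0.0343
gripper_force: 0.0
clock: 14.25
position: [0.5783, -0.2808, -0.0152]
ee_rot: [-0.0, 0.827, 0.562, -0.0]
contact_force: [-0.7, -0.4, 0.0]
width: 0.0342
gripper_force: 0.0
```

```bash
python3 -m handwheel '[[[0,0,0],[0,0,0],0.6],[[0,0,0],[0,0,0],1],[[0,0,0],[0,0,0],1],[[0,0,0],[0,0,0],1]]' 45; python3 -m handwheel '[[[0,0,-10],[0,0,0],1],[[0,0,-25],[0,0,0],1],[[0,0,-40],[0,0,0],1],[[0,0,0],[0,0,0],1]]'
python3 - <<'E'
from h import *
go(440,-480,50,0,8)
E
```

```text
clock: 14.75
position: [0.5786, -0.281, -0.0147]
ee_rot: [0.0, 0.827, 0.562, 0.0]
contact_force: [-0.3, -0.1, 0.4]
width: 0.0143
gripper_force: 45.9
clock: 15.25
position: [0.5809, -0.2825, 0.0642]
ee_rot: [0.004, 0.827, 0.562, 0.002]
contact_force: [1.0, 1.1, -0.5]
width: 0.0141
gripper_force: 45.6
8 rows shift [-28.  -12.1] 1.77 turn z -0.45 | at [ 580.9 -282.5   64.2] phi -21.6 clk 15.25
```

```bash
python3 -m handwheel '[[[-28,-12,1],[0,0,-0.45],1],[[-28,-12,1],[0,0,-0.45],1],[[-28,-12,1],[0,0,-0.45],1],[[-28,-12,1],[0,0,-0.45],1],[[-28,-12,1],[0,0,-0.45],1],[[-28,-12,1],[0,0,-0.45],1],[[-28,-12,1],[0,0,-0.45],1],[[-28,-12,1],[0,0,-0.45],1],[[0,0,30],[0,0,0],1],[[0,0,27],[0,0,0],1],[[0,0,6],[0,0,0],1],[[0,0,0],[0,0,0],1]]'
python3 - <<'E'
from h import *
go(440,-480,-18,0,2)
E
```

```text
clock: 16.75
position: [0.4382, -0.4783, -0.0113]
ee_rot: [-0.001, 0.707, 0.707, 0.0]
contact_force: [0.3, 0.1, 0.0]
width: 0.0143
gripper_force: 45.6
2 rows shift [-0.86  0.91] 3.37 turn z 0.002 | at [ 438.2 -478.3  -11.3] phi 0.0 clk 16.75
```

```bash
python3 -m handwheel '[[[0,0,4],[0,0,0],1],[[0,0,2],[0,0,0],1],[[0,0,0],[0,0,0],1]]'; python3 -m handwheel '[[[0,0,0],[0,0,0],0.6],[[0,0,0],[0,0,0],0.2],[[0,0,0],[0,0,0],0.1],[[0,0,-8],[0,0,0],0.1],[[0,0,-30],[0,0,0],0.1],[[0,0,-10],[0,0,1],0.1],[[0,0,0],[0,0,1],0.1],[[0,0,0],[0,0,1],0.1],[[0,0,0],[0,0,1],0.1],[[0,0,0],[0,0,1],0.1],[[0,0,0],[0,0,1],0.1],[[0,0,0],[0,0,1],0.1],[[0,0,0],[0,0,1],0.1],[[0,0,0],[0,0,1],0.1],[[0,0,0],[0,0,1],0.1],[[0,0,0],[0,0,1],0.1],[[0,0,0],[0,0,1],0.1],[[0,0,0],[0,0,1],0.1],[[0,0,0],[0,0,1],0.1],[[0,0,0],[0,0,1],0.1]]'; python3 -m handwheel '[[[0,0,0],[0,0,1],0.1],[[0,0,0],[0,0,1],0.1],[[0,0,0],[0,0,1],0.1],[[0,0,0],[0,0,1],0.1],[[0,0,0],[0,0,1],0.1],[[0,0,0],[0,0,1],0.1],[[0,0,0],[0,0,1],0.1],[[0,0,0],[0,0,1],0.1],[[0,0,0],[0,0,1],0.1],[[0,0,0],[0,0,1],0.1],[[0,0,0],[0,0,1],0.1],[[0,0,0],[0,0,1],0.1],[[0,0,0],[0,0,1],0.1],[[0,0,0],[0,0,1],0.1],[[0,0,0],[0,0,1],0.1],[[0,0,0],[0,0,0],0.1]]'
python3 - <<'E'
from h import *
im=vision.get_image("scene");cv2.imwrite("pics/lay.png",im)
go(440,-480,-18,-180,2);print(readout.get_state()["qpos"])
c=np.array([562.3,-304.7]);a=np.radians(-23.4)
# marker expected px in scene: white end +y
print(w2px("scene",[[.44,-.48+d,.0085] for d in(-.067,-.02,.02,.067)]))
# extract black cap/white
g=im[230:330,280:420].astype(int).sum(2)//3;ys,xs=np.where(g<60);print(xs.size,(xs.mean()+280,ys.mean()+230) if xs.size else 0)
E
```

```text
clock: 17.12
position: [0.4384, -0.4786, -0.0166]
ee_rot: [0.0, 0.707, 0.707, 0.0]
contact_force: [0.6, 0.2, -0.8]
width: 0.0142
gripper_force: 45.6
clock: 19.62
position: [0.4384, -0.4788, 0.0317]
ee_rot: [0.0, 1.0, -0.002, 0.0]
contact_force: [0.6, 0.5, -0.9]
width: 0.0385
gripper_force: 0.0
clock: 21.62
position: [0.4384, -0.4788, 0.0316]
ee_rot: [0.0, 0.708, -0.707, 0.0]
contact_force: [-0.4, 0.3, -0.0]
width: 0.0382
gripper_force: 0.0
2 rows shift [ 0.63 -0.82] 24.77 turn z 0.009 | at [ 438.4 -478.7   31.5] phi -179.9 clk 21.675
[-9.36559491e-01  5.14341219e-01  1.57657633e+00  8.61944636e-05
  1.05012779e+00  2.20308533e+00]
[[400.33760391 291.92971726]
 [377.60986322 283.79573825]
 [358.93591009 277.11255999]
 [337.73877751 269.52636681]]
885 (np.float64(361.9276836158192), np.float64(267.574011299435))
```

```bash
python3 -m handwheel '[[[0,0,30],[0,0,0],0.1],[[0,0,15],[0,0,0],0.1],[[0,0,5],[0,0,0],0.1],[[0,0,0],[0,0,0],0.1],[[0,0,0],[0,0,0],0.6],[[0,0,0],[0,0,0],1],[[0,0,0],[0,0,0],1],[[0,0,0],[0,0,0],1]]' 45; python3 -m handwheel '[[[0,0,-10],[0,0,0],1],[[0,0,-30],[0,0,0],1],[[0,0,-45],[0,0,0],1]]'
python3 - <<'E'
from h import *
im=vision.get_image("scene");cv2.imwrite("pics/held.png",im)
s=readout.get_state();print(s["position"])
c=np.array([562.3,-304.7]);a=np.radians(-23.4);R=np.array([[np.cos(a),-np.sin(a)],[np.sin(a),np.cos(a)]])
t=c+R@[50,35.5];print(t);go(t[0],t[1],70,-23.4,20,p0=[438.5,-479,66],ph0=-180); go(t[0],t[1],70,-23.4,27,p0=[438.5,-479,66],ph0=-180)
E
```

```text
clock: 22.68
position: [0.4388, -0.4793, -0.0179]
ee_rot: [0.0, 0.707, -0.707, 0.001]
contact_force: [0.7, -0.2, 5.3]
width: 0.0145
gripper_force: 45.9
clock: 23.05
position: [0.4372, -0.4772, 0.0654]
ee_rot: [-0.0, 0.707, -0.707, -0.002]
contact_force: [-0.1, -0.5, -0.4]
width: 0.0144
gripper_force: 45.2
[ 0.44019069 -0.48111796  0.07309634]
[ 622.2864814  -291.97710532]
20 rows shift [  8.83 -16.01] -0.2 turn z -1.305 | at [ 438.5 -479.    66. ] phi -180 clk 23.1
27 rows shift [  6.75 -11.74] -0.15 turn z -0.967 | at [ 438.5 -479.    66. ] phi -180 clk 23.1
```

```bash
python3 -m handwheel '[[[0,0,0],[0,0,-1],1],[[0,0,0],[0,0,-1],1],[[0,0,0],[0,0,-1],1],[[0,0,0],[0,0,-1],1],[[0,0,0],[0,0,-1],1],[[0,0,0],[0,0,-1],1],[[0,0,0],[0,0,-1],1],[[0,0,0],[0,0,-1],1],[[0,0,0],[0,0,-1],1],[[0,0,0],[0,0,-1],1],[[0,0,0],[0,0,-1],1],[[0,0,0],[0,0,-1],1],[[0,0,0],[0,0,-1],1],[[0,0,0],[0,0,-1],1],[[0,0,0],[0,0,-1],1],[[0,0,0],[0,0,-1],1],[[0,0,0],[0,0,-1],1],[[0,0,0],[0,0,-1],1]]'
python3 - <<'E'
from h import *
go(622.3,-292,65,-23.4,9)
E
```

```text
clock: 25.35
position: [0.438, -0.4783, 0.066]
ee_rot: [-0.0, 0.987, 0.158, -0.0]
contact_force: [0.9, 0.2, -0.0]
width: 0.0143
gripper_force: 45.2
9 rows shift [29.84 -2.92] 0.11 turn z -0.896 | at [ 438.  -478.3   66. ] phi -71.8 clk 25.35
```

Run:
```python
from h import *
print(px2w("top",[(437*.7,152*.7)],.116), px2w("top",[(450*.7,188*.7)],.0),px2w("top",[(484*.7,195*.7)],0),px2w("top",[(495*.7,155*.7)],.09))
print(px2w("scene",[(336,147)],.116))
```

```text
[[ 0.75570805 -0.27444257  0.116     ]] [[ 0.74577675 -0.30266873  0.        ]] [[ 7.34704892e-01 -3.60116706e-01  1.11022302e-16]] [[ 0.76531166 -0.36568843  0.09      ]]
[[ 0.74464842 -0.28260239  0.116     ]]
```

```bash
python3 -m handwheel '[[[29.8,-2.9,0],[0,0,-0.896],1],[[29.8,-2.9,0],[0,0,-0.896],1],[[29.8,-2.9,0],[0,0,-0.896],1],[[29.8,-2.9,0],[0,0,-0.896],1],[[29.8,-2.9,0],[0,0,-0.896],1],[[29.8,-2.9,0],[0,0,-0.896],1],[[29.8,-2.9,0],[0,0,-0.896],1],[[29.8,-2.9,0],[0,0,-0.896],1],[[29.8,-2.9,0],[0,0,-0.896],1],[[0,0,30],[0,0,0],1],[[0,0,15],[0,0,0],1],[[0,0,0],[0,0,0],1],[[0,0,0],[0,0,0],1]]'
python3 - <<'E'
from h import *
go(622.3,-292,-14,-23.4,2)
im=vision.get_image("scene");cv2.imwrite("pics/pre.png",im)
c=np.array([562.3,-304.7]);a=np.radians(-23.4);R=np.array([[np.cos(a),-np.sin(a)],[np.sin(a),np.cos(a)]])
# black-cap pixels vs prediction
z=readout.get_state()["position"][2]*1000+18.5
q=[list((c+R@[50,35.5+y])/1000)+[(z+8.5)/1000] for y in(-67,-20,20,67)];print(w2px("scene",q))
E
```

```text
clock: 26.98
position: [0.6233, -0.2942, 0.0217]
ee_rot: [0.0, 0.837, 0.547, 0.0]
contact_force: [-0.6, -0.1, -0.1]
width: 0.0141
gripper_force: 45.2
2 rows shift [ 0.78 -0.91] 17.85 turn z -0.021 | at [ 623.3 -294.2   21.7] phi -23.7 clk 26.975
[[339.01557017 206.48954593]
 [325.11378968 197.31571315]
 [313.87360154 189.89827432]
 [301.30889632 181.60678211]]
```

Run:
```python
import cv2,numpy as np
im=cv2.imread("pics/pre.png").astype(int)
mx=im.max(2);mn=im.min(2)
# white marker body: bright neutral; print row-wise bright pixels in region of tray
for v in range(185,235,3):
    r=mx[v,270:380];print(v,"".join("#" if x>215 else "." if x>70 else "@" for x in r))
```

```text
185 .................................@@@@@@@@@@@@@@@@@@...@@@@....................................................
188 ......................................@@@@@@@@@@@@....@@@.....................................................
191 ..........................................@@@@@@@@...@@@@.....................................................
194 ...............................@.....@........@@@@....###............................................#........
197 ...........................................................###................................................
200 ....................@@@.........................................###...........................................
203 ..............@..................@..................................###.......................................
206 ..............................................................................................................
209 ..............................................................................................................
212 .............................................................
[... 154 characters left out ...]
..........
218 ........................................................................@.....................................
221 ..............................................................................................................
224 ..............................................................................................................
227 ..............................................................................................................
230 ..............................................................................................................
233 .......................................@......................................................................
```

```bash
python3 -m handwheel '[[[1,-0.9,18],[0,0,-0.04],1],[[1,0,12],[0,0,0],1],[[0,0,3],[0,0,0],1],[[0,0,0],[0,0,0],1]]'; python3 -m handwheel '[[[0,0,2],[0,0,0],1],[[0,0,0],[0,0,0],1]]'
```

```text
clock: 27.52
position: [0.6227, -0.2911, -0.0109]
ee_rot: [-0.0, 0.836, 0.549, -0.0]
contact_force: [-2.1, 0.4, 9.0]
width: 0.0145
gripper_force: 48.1
clock: 27.78
position: [0.6227, -0.2911, -0.011]
ee_rot: [0.0, 0.836, 0.549, 0.0]
contact_force: [-5.0, 2.0, 18.1]
width: 0.0143
gripper_force: 49.2
```

```bash
python3 -m handwheel '[[[0,0,-5],[0,0,0],1],[[0,-2.5,0],[0,0,0],1],[[0,0,0],[0,0,0],1],[[0,0,3],[0,0,0],1],[[0,0,0],[0,0,0],1]]'; python3 -m handwheel '[[[0,0,2],[0,0,0],1],[[0,0,0],[0,0,0],1]]'
python3 - <<'E'
from h import *
im=vision.get_image("top");cv2.imwrite("pics/topm.png",im)
im=vision.get_image("scene");cv2.imwrite("pics/pre2.png",im)
c=np.array([562.3,-304.7]);a=np.radians(-23.4);R=np.array([[np.cos(a),-np.sin(a)],[np.sin(a),np.cos(a)]])
for z in (8.5,12.5,20):
  q=[list((c+R@[50,35.5+y])/1000)+[z/1000] for y in(-67,67)];print(z,w2px("scene",q),w2px("top",q))
mx=im.max(2)
for v in range(194,222,2):print(v,"".join("#" if x>205 else "." if x>70 else "@" for x in mx[v,290:370]))
E
```

```text
clock: 28.4
position: [0.6203, -0.29, -0.0109]
ee_rot: [-0.0, 0.836, 0.549, -0.0]
contact_force: [-2.1, 1.1, 9.7]
width: 0.0141
gripper_force: 48.1
clock: 28.65
position: [0.6204, -0.2901, -0.011]
ee_rot: [0.0, 0.836, 0.549, -0.0]
contact_force: [-5.9, 1.8, 17.9]
width: 0.0142
gripper_force: 49.1
8.5 [[337.44689983 219.60935113]
 [300.70638323 194.32746514]] [[336.4702901  191.56504443]
 [284.12804461 168.29493129]]
12.5 [[337.5983384  218.34277235]
 [300.76464559 193.09738887]] [[336.68251906 191.143568  ]
 [284.1324892  167.78706856]]
20 [[337.88426242 215.95140477]
 [300.87459195 190.77612345]] [[337.08502281 190.34421505]
 [284.14091748 166.82400737]]
194 ..........@@@@@@@@@@@@@@@@@@@@@@@@@...#.....................................####
196 .............@@@@@@@@@@@@@@@@..@@@@...#......#..............................####
198 ...............@@@@@@@@@@@@....@@@@...#.............#....................###....
200 @@................@@@@@@@@@....@@@...........................#..................
202 ....................@@@@@@@.....@@..............................................
204 ...........@..........@@@@@....##...............................................
206 .........................@.....#####............................................
208 ..................................#####.........................................
210 .....................................#####.....#................................
212 ........................................####....................................
214 ...........................................####.................................
216 .............................................###................................
218 ....................................................@...........................
220 ................................................................................
```

```bash
python3 -m handwheel '[[[0,0,-6],[0,0,0],1],[[-2.5,1.5,0],[0,0,0],1],[[0,0,0],[0,0,0],1],[[0,0,4],[0,0,0],1],[[0,0,0],[0,0,0],1]]'; python3 -m handwheel '[[[0,0,-6],[0,0,0],1],[[5,0,0],[0,0,0],1],[[0,0,0],[0,0,0],1],[[0,0,6],[0,0,0],1],[[0,0,0],[0,0,0],1]]'
python3 - <<'E'
import cv2,numpy as np
im=cv2.imread("pics/topm.png");a=cv2.resize(im[150:210,265:345],(800,600),interpolation=cv2.INTER_CUBIC)
b=cv2.imread("pics/pre2.png")[180:240,285:365];b=cv2.resize(b,(400,300),interpolation=cv2.INTER_CUBIC);a=cv2.resize(a,(400,300))
cv2.imwrite("pics/m.png",np.hstack([a,b]))
E
```

```text
clock: 29.38
position: [0.6211, -0.2931, -0.0125]
ee_rot: [-0.0, 0.836, 0.549, -0.0]
contact_force: [0.5, -0.1, 0.6]
width: 0.0144
gripper_force: 47.1
clock: 30.0
position: [0.6236, -0.2887, -0.0108]
ee_rot: [0.001, 0.836, 0.549, 0.0]
contact_force: [-0.7, 0.6, 7.2]
width: 0.0143
gripper_force: 47.8
```

```bash
python3 -m handwheel '[[[0,0,-7],[0,0,0],1],[[-5.5,0,0],[0,0,0],1],[[0,0,0],[0,0,0],1],[[0,0,7],[0,0,0],1],[[0,0,0],[0,0,0],1]]'; python3 -m handwheel '[[[0,0,1.5],[0,0,0],1],[[0,0,0],[0,0,0],1]]'
```

```text
clock: 30.62
position: [0.6207, -0.2936, -0.0126]
ee_rot: [-0.0, 0.836, 0.549, -0.0]
contact_force: [0.3, -0.7, 1.5]
width: 0.0139
gripper_force: 47.2
clock: 30.88
position: [0.6209, -0.2936, -0.0132]
ee_rot: [0.0, 0.836, 0.549, -0.0]
contact_force: [-0.7, 0.2, 1.8]
width: 0.0142
gripper_force: 47.4
```

```bash
python3 -m handwheel '[[[0,0,0],[0,0,0],0.6],[[0,0,0],[0,0,0],0.2],[[0,0,0],[0,0,0],0.2],[[0,0,-8],[0,0,0],0.2],[[0,0,-35],[0,0,0],0.2],[[0,0,-40],[0,0,0],0.2],[[0,0,0],[0,0,0],0.2]]'
python3 - <<'E'
from h import *
im=vision.get_image("scene");cv2.imwrite("pics/after_m.png",im)
go(423,-199.4,40,11.9,7)
E
```

```text
clock: 31.75
position: [0.6237, -0.2951, 0.0743]
ee_rot: [0.004, 0.836, 0.549, 0.002]
contact_force: [1.1, -0.0, 0.2]
width: 0.0341
gripper_force: 0.0
7 rows shift [  9.47 -30.56] 4.57 turn z -0.84 | at [ 622.1 -294.2   72. ] phi -23.4 clk 31.8
```

```bash
python3 -m handwheel '[[[9.5,-30.6,4],[0,0,-0.84],-0.2],[[9.5,-30.6,4],[0,0,-0.84],-0.2],[[9.5,-30.6,4],[0,0,-0.84],-0.2],[[9.5,-30.6,4],[0,0,-0.84],-0.2],[[9.5,-30.6,4],[0,0,-0.84],-0.2],[[9.5,-30.6,4],[0,0,-0.84],-0.2],[[9.5,-30.6,4],[0,0,-0.84],-0.2],[[0,0,20],[0,0,0],-0.2],[[0,0,0],[0,0,0],-0.2]]'
python3 - <<'E'
from h import *
go(423,-199.4,-19,11.9,2)
im=vision.get_image("top");cv2.imwrite("pics/top_t.png",im)
cv2.imwrite("pics/tt.png",cv2.resize(im[150:290,230:390],(800,700),interpolation=cv2.INTER_CUBIC)[:600])
E
```

```text
clock: 32.92
position: [0.4195, -0.1973, 0.0201]
ee_rot: [-0.002, 0.63, 0.777, -0.0]
contact_force: [-0.3, 0.1, 0.8]
width: 0.0512
gripper_force: 0.0
2 rows shift [-1.4   1.47] 19.53 turn z -0.001 | at [ 419.5 -197.3   20.1] phi 11.9 clk 32.925
```

View pics/tt.png

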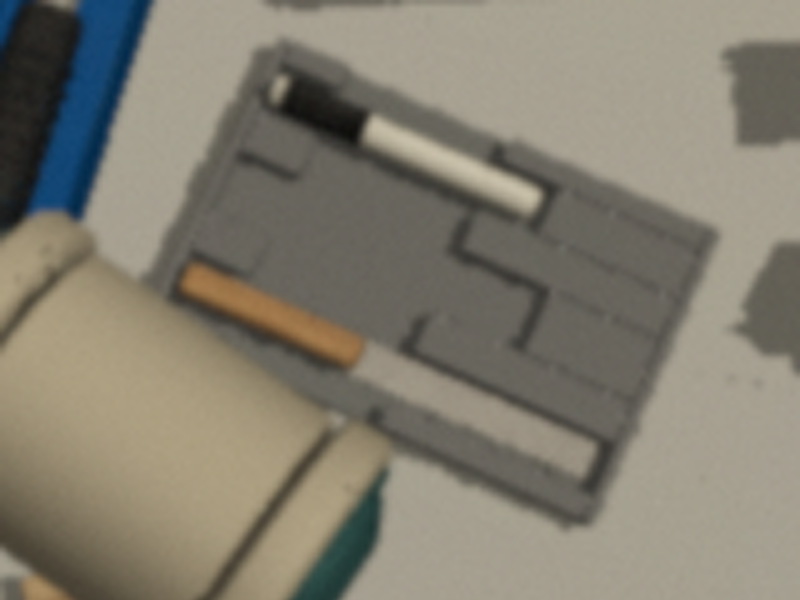

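Picture tt shows the marker in the short compartment, cap at (290,90) towards the +y end and white end at (541,198). The spatula sits in its compartment with the handle at (190,280).

```bash
python3 -m handwheel '[[[-1.4,1.5,20],[0,0,0],-0.2],[[-1.4,1.5,12],[0,0,0],-0.2],[[0,0,5],[0,0,0],-0.2],[[0,0,0],[0,0,0],-0.2]]';python3 -m handwheel '[[[0,0,2],[0,0,0],-0.2],[[0,0,0],[0,0,0],0.3],[[0,0,0],[0,0,0],1],[[0,0,0],[0,0,0],1],[[0,0,0],[0,0,0],1]]' 70
python3 - <<'E'
from h import *
c=np.array([562.3,-304.7]);a=np.radians(-23.4);R=np.array([[np.cos(a),-np.sin(a)],[np.sin(a),np.cos(a)]])
def tr(p,z):return (px2w("top",crop(p,230,150,5),z)[:,:2]*1000-c)@R
m=tr([(276,88),(541,198)],.0125);print("marker",m,m.mean(0),m[0]-m[1])
s=np.vstack([tr([(185,277)],.012),tr([(596,463)],.006)]);print("spat",s,s.mean(0))
w=tr([(280,40),(716,235),(588,522)],.012);print("tray",w)
E
```

```text
clock: 33.48
position: [0.4251, -0.2005, -0.0156]
ee_rot: [-0.0, 0.63, 0.777, 0.0]
contact_force: [-0.7, -0.9, 0.1]
width: 0.0513
gripper_force: 0.0
clock: 34.1
position: [0.4245, -0.2005, -0.0168]
ee_rot: [-0.0, 0.63, 0.777, -0.0]
contact_force: [-2.2, 0.4, 4.9]
width: 0.0215
gripper_force: 68.4
marker [[ 51.95802057 101.68366508]
 [ 55.34733288 -32.00560994]] [53.65267673 34.83902757] [ -3.3893123  133.68927503]
spat [[ -47.77766483  101.6729455 ]
 [ -46.34325234 -104.04675069]] [-47.06045859  -1.18690259]
tray [[  74.28533851  109.93183833]
 [  73.28794583 -112.31763666]
 [ -73.4607195  -110.70548458]]
```

```bash
python3 -m handwheel '[[[0,0,-10],[0,0,0],1],[[0,0,-30],[0,0,0],1],[[0,0,-40],[0,0,0],1],[[0,0,0],[0,0,0],1]]'
python3 - <<'E'
from h import *
go(572.7,-280.7,60,-23.4,7)
E
```

```text
clock: 34.6
position: [0.4275, -0.202, 0.0654]
ee_rot: [0.004, 0.63, 0.777, 0.0]
contact_force: [0.6, 0.2, -3.9]
width: 0.0209
gripper_force: 69.2
7 rows shift [-10.21  21.68] 0.77 turn z 0.841 | at [ 427.5 -202.    65.4] phi 11.9 clk 34.6
```

```bash
python3 -m handwheel '[[[-10.2,21.8,0],[0,0,0.841],1],[[-10.2,21.8,0],[0,0,0.841],1],[[-10.2,21.8,0],[0,0,0.841],1],[[-10.2,21.8,0],[0,0,0.841],1],[[-10.2,21.8,0],[0,0,0.841],1],[[-10.2,21.8,0],[0,0,0.841],1],[[-10.2,21.8,0],[0,0,0.841],1],[[0,0,25],[0,0,0],1],[[0,0,25],[0,0,0],1],[[0,0,0],[0,0,0],1],[[0,0,0],[0,0,0],1]]'
python3 - <<'E'
from h import *
go(572.7,-280.7,-11,-23.4,1)
E
```

```text
clock: 35.98
position: [0.5712, -0.2792, 0.0123]
ee_rot: [-0.0, 0.836, 0.549, -0.0]
contact_force: [0.4, 0.3, -3.7]
width: 0.0213
gripper_force: 69.3
1 rows shift [-0.79  1.99] 23.34 turn z -0.002 | at [ 571.2 -279.2   12.3] phi -23.4 clk 35.975
```

```bash
python3 -m handwheel '[[[-0.8,1.8,8],[0,0,0],1],[[0,0,8],[0,0,0],1],[[0,0,4],[0,0,0],1],[[0,0,0],[0,0,0],1]]'; python3 -m handwheel '[[[0,0,3],[0,0,0],1],[[0,0,0],[0,0,0],1]]'
```

```text
clock: 36.48
position: [0.5721, -0.2804, -0.0079]
ee_rot: [-0.0, 0.836, 0.549, -0.0]
contact_force: [-0.1, -0.0, -4.3]
width: 0.0211
gripper_force: 69.3
clock: 36.72
position: [0.5724, -0.2806, -0.0105]
ee_rot: [-0.0, 0.836, 0.549, 0.0]
contact_force: [0.3, 0.0, -3.0]
width: 0.0213
gripper_force: 69.3
```

```bash
python3 -m handwheel '[[[0,0,1.5],[0,0,0],1],[[0,0,0],[0,0,0],1],[[0,0,0],[0,0,0],1]]'
```

```text
clock: 37.1
position: [0.5725, -0.2807, -0.0118]
ee_rot: [0.0, 0.836, 0.549, 0.0]
contact_force: [0.3, 0.2, -3.0]
width: 0.0208
gripper_force: 69.3
```

```bash
python3 -m handwheel '[[[0,0,0.7],[0,0,0],1],[[0,0,0],[0,0,0],0.45],[[0,0,0],[0,0,0],0.3],[[0,0,0],[0,0,0],0.25],[[0,0,-6],[0,0,0],0.25],[[0,0,-20],[0,0,0],0.25],[[0,0,-40],[0,0,0],0.25],[[0,-40,-30],[0,0,0],0.25],[[0,-50,-10],[0,0,0],0.25],[[0,-55,0],[0,0,0],0.25],[[0,-55,0],[0,0,0],0.25],[[0,-40,0],[0,0,0],0.25],[[0,0,0],[0,0,0],0.25]]'
python3 - <<'E'
from h import *
c=np.array([562.3,-304.7]);a=np.radians(-23.4);R=np.array([[np.cos(a),-np.sin(a)],[np.sin(a),np.cos(a)]])
im=vision.get_image("top");cv2.imwrite("pics/fin.png",im)
ref=cv2.imread("pics/top0.png").astype(int)
# rectify tray plane (z=.015) to 1px/mm, and segment
w=np.array([[-85,-120],[85,-120],[85,120],[-85,120]],float)
src=w2px("top",np.c_[(c+w@R.T)/1000,np.full(4,.014)]).astype(np.float32)
H=cv2.getPerspectiveTransform(src,(w+[85,120]).astype(np.float32))
r=cv2.warpPerspective(im,H,(170,240)).astype(int)
b,g,rd=r[...,0],r[...,1],r[...,2]
def rep(n,m,x0,x1):
    m=m.copy();m[:,:x0+85]=0;m[:,x1+85:]=0
    k=cv2.connectedComponentsWithStats(m.astype(np.uint8))
    i=1+np.argmax(k[2][1:,4]);ys,xs=np.where(k[1]==i)
    q=cv2.minAreaRect(np.c_[xs,ys].astype(np.float32));print(n,(np.array(q[0])-[85,120]).round(1),np.round(q[1],1),round(q[2],1),"y range",ys.min()-120,ys.max()-120)
rep("wood tamper",(rd-b>25),-25,25);rep("handle",(rd-b>40),-75,-28)
rep("blade/marker white",(g>125),30,72);rep("marker cap",(r.max(2)<50),30,72);rep("blade",(g>108),-75,-28)
d=np.abs(im.astype(int)-ref).sum(2)
for n,(u,v) in dict(jar=(131,239),pot=(306,106),ca=(344,290),cb=(415,208),cb2=(411,163)).items():print(n,d[v-12:v+12,u-12:u+12].mean().round(1))
E
```

```text
clock: 38.72
position: [0.3493, -0.1835, 0.0938]
ee_rot: [-0.001, 0.836, 0.549, -0.0]
contact_force: [1.3, -0.3, 0.5]
width: 0.0319
gripper_force: 0.0
wood tamper [ 2. 29.] [152.  28.] 90.0 y range -47 105
handle [-47.5  58. ] [88. 15.] 90.0 y range 14 102
blade/marker white [53. 12.] [86. 14.] 90.0 y range -31 55
marker cap [50.8 76. ] [39.  19.8] 86.4 y range 57 96
blade [-48.5  -1. ] [200.  21.] 90.0 y range -101 99
jar 8.5
pot 6.2
ca 8.5
cb 6.3
cb2 7.6
```

```bash
python3 -c "
from rig import manip;print(manip.sign_off())"
```

```text
the job is handed in; nothing more can be done
None
```

I handed the job in at about 39 s. In the last top-camera image the spatula, tamper and marker lie in their own compartments, handle and cap at the in-line end, and the jar, pot and cubes look unmoved; I got no verdict back.

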